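# Weigh the tall pail of brass on the counter scale

### The arm

A 7-joint arm with a two-finger parallel gripper is mounted at the origin on the work surface. World frame = base frame: x ahead of the robot, y to its left, z up, the work surface at z = 0. Lengths are in m, angles in rad, forces in N, time in s.
With the tool pointing down it reaches from about 0.375 to 0.925 m from the base axis. Payload 3.1 kg.
Tool frame: the origin (TCP) lies between the finger pads; the fingertips stand 19 mm ahead of it and the grasp point (between the pads) is the TCP; z points along the fingers, y is the direction in which the jaws open and shut (so a half turn about z gives the same grasp; the last joint's range is limited). The gripper opens to 85 mm and grips with 20 to 120 N. Pads are 22 mm wide; open, the fingers measure 114 mm over their backs; the gripper's body (76 mm by 85 mm) begins 54 mm behind the grasp point. The pads swing forward as they close: fully open they stand 13 mm farther back than shut.
Start: joints at [-1.344, 0.383, 0.044, 1.598, -0.018, 1.161, -0.05], TCP at [0.207, 0.616, 0.212] pointing down, gripper open.
Joint ranges: [-2.61, 2.61], [-0.41, 2.15], [-1.48, 1.57], [0, 2.5], [-1.57, 4.71], [0.05, 1.97], [-2.85, 2.85]. Speed limits (rad/s): [2.79, 2.79, 3.14, 3.14, 3.14, 3.14, 3.14].

### API

Orientations are given as a unit quaternion [x, y, z, w].
In Python, from bench import move_ptp, movel, move_j, move_gripper, pause, inverse_kinematics, read_camera, camera_params, MotionError, sign_off, look_for, tip_of, read_time_s, read_qpos, read_joint_vel, read_effort, read_eef_pos, read_tcp_rot, read_ft_force, read_ft_torque, read_finger_gap gives the robot as it stands. Calls block until the motion is done:
- move_ptp(position, orientation): joint-space move of the TCP to a pose.
- movel(position, orientation=None, speed=0.15): straight line of the TCP; orientation=None keeps the orientation; speed is the mean speed in m/s.
- move_j(angles): joint-space move.
- move_gripper(opening, effort=None): finger opening in m; effort is the grip in N (None keeps the last); returns when the fingers have stopped.
- pause(seconds).
- inverse_kinematics(position, orientation): joint angles nearest the present ones, or None.
- read_camera(name): name is "side" or "top"; returns the picture (420x560x3 uint8, red, green, blue); there is no depth.
- camera_params(name): a dict with "K" (3x3 intrinsics, pixels), "dist_coeffs" ([k1, k2, p1, p2, k3] as OpenCV has them; the pictures are not rectified), "camera_from_world" (4x4, takes a point from world to camera coordinates). Camera axes: x right, y down, z forward; pixel columns grow to the right and rows downward; lengths in m; the calibration is good to about 2 mm. A picture is of the moment at which its call begins. camera_params takes no time and is no camera call.
A pose or a line that the arm cannot do raises MotionError and nothing moves.
- sign_off(): hands the job in, once; it reports no verdict.
Trained networks look in the newest picture that a camera, given by its name, has taken for a name from the list of things; names that differ only in an ending like _2 or _b are one class to them, and where a whole thing is asked for, a point or a joint stands for the part that bears it (a point fixed in the world has none). Each returns a list of dicts, best first, with "confidence" (0 to 1); they miss things now and then, are a little off and sometimes report something else, mostly with a low value. They report only what shows in the picture. A call takes as long as a camera call. They do not tell look-alikes from the thing itself.
- look_for(camera, name): "at" ([column, row] in pixels, amid what is visible of it).
- tip_of(camera, name): "at" ([column, row] in pixels: a listed point, or the origin of a listed thing).
Readings, each from a call of its own:
- read_time_s(): time.
- read_qpos(): joint angles.
- read_joint_vel(): joint speeds.
- read_effort(): joint torques, N m.
- read_eef_pos(): TCP position.
- read_tcp_rot(): TCP orientation.
- read_ft_force(): force on the tool from outside, world axes, zero at the start.
- read_ft_torque(): the same for the moment, N m.
- read_finger_gap(): finger opening in m.
Only numpy, scipy, OpenCV 4.12 (cv2) and the standard library are available. Lean on these libraries where they do the work, as an engineer would, in place of code of your own. Each camera call takes 0.05 s, during which the arm holds its last target. There are 200 camera calls.

### The job

Weigh the taller of the two steel pails: swing up its folded handle, lift the pail by that handle, carry it upright and set it down gently in the middle of the counter scale's square pan, standing wholly on the pan. Let go of the handle, and leave the short pail, the jar and the bottle where they are.

Things in the scene. Friction and masses are not known exactly. Their poses are not given: they have to be found in the camera images.
- tall_pail: The pail to weigh: open round stainless steel pail, 120 mm high, 124 mm outer diameter at the rim and 106 mm at the foot, wall 3 mm, holding three brass ornaments fixed inside below the rim; 0.6 to 0.9 kg in all. Origin: centre of its underside; z up, y along the hinge axis of its swing handle. May stand at any yaw.
- tall_bail (a joint): Angle of the tall pail's swing handle (rad): 0 = straight up, positive = leaning to the pail's own +x, stops at -1.25 and +1.25; it starts folded at +0.9 to +1.15. The hinge axis lies along the pail's y, 108 mm above its underside. The pivots are a little stiff (0.03 N m): the handle stays where it is left.
- tall_bail_grip (a point): Centre of the wooden grip of the tall pail's handle: a round bar 16 mm in diameter and 90 mm long, parallel to the pail's y, 85 mm from the hinge axis; two 6 mm wires, 144 mm apart at the hinges, join its ends to the pail. Upright, it stands 193 mm above the pail's underside; folded, it lies beyond the rim and 20 to 42 mm higher than the rim.
- scale: Counter scale, fixed to the counter: grey housing 250 mm (x) by 200 mm (y), 45 mm high, display strip along its -x edge. Origin: centre of its underside, on the counter.
- pan_top (a point): Centre of the top face of the scale's square steel pan, 190 by 190 mm, 60 mm above the counter, 30 mm to the scale's +x of the housing's centre.
- pan (a joint): How far the sprung pan is pressed down (m): 0 empty, 0.002 to 0.0035 under the tall pail, stop at 0.006 (2500 N/m after a preload of 0.5 N).
- short_pail: Bystander: steel pail of the same diameter but 65 mm high with a similar folded swing handle (top of the folded grip up to about 115 mm above the counter). Origin: centre of its underside.
- jar: Bystander: clear jar with a blue cap, 84 mm diameter, 115 mm high. Origin: centre of its underside.
- bottle: Bystander: amber bottle, 60 mm diameter, 150 mm high. Origin: centre of its underside.
Mind the look-alikes: they are no part of the job. What is shaped like the tall_pail but orange is not meant.

How it is judged:
By the outcome, as a careful person would: the job done as asked, in the order asked, and still so for the second after the job is handed in, with the robot touching nothing.
It also fails if it takes over 64 s, if anything falls off the work surface, if the arm or the gripper's body presses on something with over 40 N, if the wrist force passes 120 N, or if a joint passes its speed limit or range.

## Working session

There is one attempt and no reset: what is moved stays moved. The work goes in short steps, each a Python script; the robot and the scene stay as the last script left them, time stands still between calls to the robot, and variables do not carry over. Pictures are saved under pics/ and viewed, about 8 in all and at most 12, crops included, and the job is handed in when it is done.

```bash
mkdir -p pics; cat > h.py <<'E'
import numpy as np, cv2
from bench import *
def snap(c,n,crop=None,s=1):
    im=read_camera(c)[:,:,::-1]
    if crop: a,b,d,e=crop; im=im[b:e,a:d]
    if s!=1: im=cv2.resize(im,None,fx=s,fy=s,interpolation=cv2.INTER_CUBIC)
    cv2.imwrite(f'pics/{n}.png',np.ascontiguousarray(im))
def ray(c,p):
    P=camera_params(c);T=np.array(P['camera_from_world']);R,t=T[:3,:3],T[:3,3]
    u=cv2.undistortPoints(np.array([[p]],float),np.array(P['K']),np.array(P['dist_coeffs']))[0,0]
    return -R.T@t, R.T@np.array([u[0],u[1],1])
def atz(c,p,z):
    o,d=ray(c,p); return o+d*(z-o[2])/d[2]
def tri(ps,pt):
    o1,d1=ray('side',ps);o2,d2=ray('top',pt)
    s=np.linalg.lstsq(np.c_[d1,-d2],o2-o1,rcond=None)[0]
    a,b=o1+d1*s[0],o2+d2*s[1]; return (a+b)/2,np.linalg.norm(a-b)
def proj(c,X):
    P=camera_params(c);T=np.array(P['camera_from_world'])
    return cv2.projectPoints(np.array(X,float).reshape(-1,3),cv2.Rodrigues(T[:3,:3])[0],T[:3,3],np.array(P['K']),np.array(P['dist_coeffs']))[0][:,0]
E
python3 - <<'E'
from h import *
np.set_printoptions(precision=3,suppress=True)
snap('side','s0');snap('top','t0')
s=cv2.imread('pics/s0.png');t=cv2.imread('pics/t0.png')
for c in('side','top'):
    print(c,ray(c,(280,210)))
    for n in('tall_pail','tall_bail_grip','pan_top','scale','short_pail','jar','bottle'):
        print(n,[(np.round(r['at']).tolist(),round(r['confidence'],2)) for r in tip_of(c,n)])
print(read_tcp_rot(),read_time_s())
E
```

```text
side (array([ 0.433, -0.752,  0.777]), array([ 0.109,  0.765, -0.635]))
tall_pail [([289.0, 250.0], 0.79), ([213.0, 278.0], 0.58)]
tall_bail_grip [([270.0, 198.0], 0.69), ([203.0, 226.0], 0.61)]
pan_top [([304.0, 339.0], 0.96)]
scale [([285.0, 362.0], 0.95)]
short_pail [([244.0, 183.0], 0.8)]
jar [([332.0, 196.0], 0.84)]
bottle [([381.0, 304.0], 0.87)]
top (array([ 0.453, -0.001,  0.993]), array([ 0.112, -0.022, -0.994]))
tall_pail [([268.0, 214.0], 0.89), ([304.0, 307.0], 0.85)]
tall_bail_grip [([305.0, 317.0], 0.55), ([272.0, 210.0], 0.18)]
pan_top [([412.0, 221.0], 0.63)]
scale [([410.0, 235.0], 0.68), ([361.0, 134.0], 0.66)]
short_pail [([124.0, 254.0], 0.58)]
jar [([182.0, 139.0], 0.97)]
bottle [([363.0, 134.0], 0.73)]
[ 0.162  0.987  0.    -0.   ] 0.8
```

View pics/s0.png

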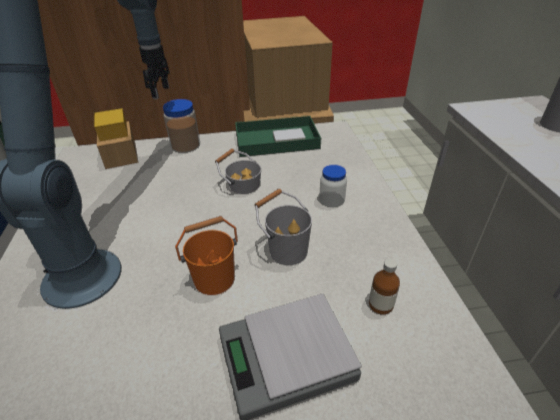

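View pics/t0.png

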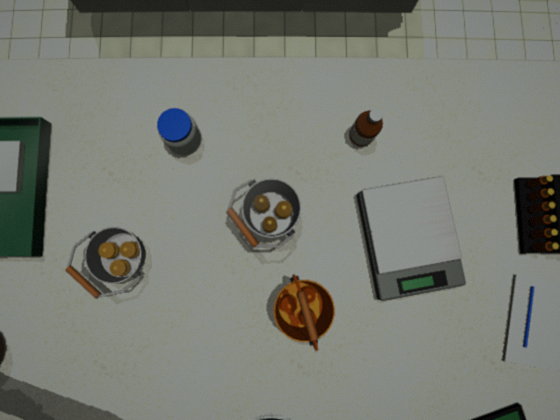

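The side view shows these candidates:
- Steel tall pail at side (289,235), top (271,210).
- Orange pail at side (212,262), top (304,310). It has the wrong colour.
- Steel short pail at side (243,178), top (116,255). It is too low.

The steel tall pail fits the description. I'll confirm it in a crop and measure it.

```bash
python3 - <<'E'
from h import *
np.set_printoptions(precision=3,suppress=True)
s=cv2.imread('pics/s0.png');t=cv2.imread('pics/t0.png')
f=lambda im,a,b:cv2.resize(im[b:b+110,a:a+130],None,fx=4,fy=4,interpolation=cv2.INTER_CUBIC)
a=f(s,225,165);b=f(t,205,160)
cv2.imwrite('pics/c0.png',cv2.resize(np.hstack([a,b]),(800,338)))
print('foot',tri((289,250),(268,214)),atz('side',(289,250),0),atz('top',(268,214),0))
print('rim',atz('top',(271,209),.12))
print('grip',tri((268,198),(242,228)),[atz('top',(242,228),z) for z in(.14,.16)])
print('pan',tri((304,339),(412,221)),atz('side',(304,339),.06),atz('top',(412,221),.06))
print('pan corners',[atz('top',p,.06) for p in((359,191),(441,177),(462,258),(374,272))])
print('pan corners side',[atz('side',p,.06) for p in((246,313),(320,297),(357,352),(280,388))])
for n,a,b in(('jar',(332,196),(182,139)),('bottle',(381,304),(363,134)),('short',(244,183),(124,254))): print(n,atz('side',a,0),atz('top',b,0))
print('orange',atz('side',(213,278),0),atz('top',(304,307),0))
E
```

```text
foot (array([ 0.56 ,  0.005, -0.002]), np.float64(0.0069796007204027165)) [0.563 0.002 0.   ] [0.556 0.005 0.   ]
rim [ 0.554 -0.002  0.12 ]
grip (array([0.514, 0.055, 0.152]), np.float64(0.003336826356290685)) [array([0.514, 0.056, 0.14 ]), array([0.512, 0.055, 0.16 ])]
pan (array([ 0.535, -0.315,  0.059]), np.float64(0.005865667017251218)) [ 0.538 -0.316  0.06 ] [ 0.532 -0.314  0.06 ]
pan corners [array([ 0.6  , -0.198,  0.06 ]), array([ 0.631, -0.386,  0.06 ]), array([ 0.45 , -0.423,  0.06 ]), array([ 0.422, -0.226,  0.06 ])]
pan corners side [array([ 0.425, -0.231,  0.06 ]), array([ 0.596, -0.217,  0.06 ]), array([ 0.637, -0.363,  0.06 ]), array([ 0.473, -0.409,  0.06 ])]
jar [0.747 0.224 0.   ] [0.738 0.21  0.   ]
bottle [ 0.751 -0.218  0.   ] [ 0.749 -0.225  0.   ]
short [0.465 0.353 0.   ] [0.465 0.339 0.   ]
orange [ 0.348 -0.064  0.   ] [ 0.342 -0.076  0.   ]
```

View pics/c0.png

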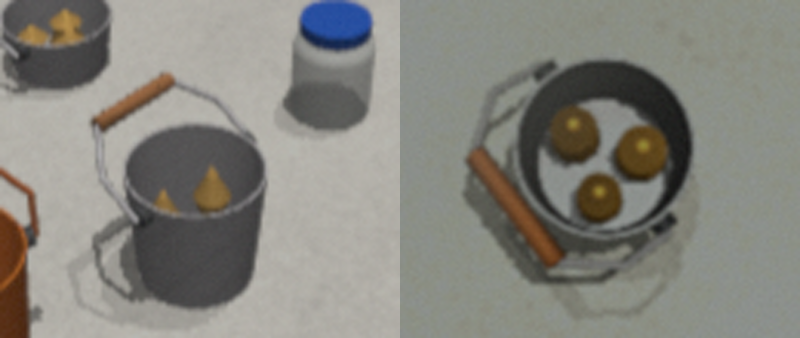

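The crop confirms it: open steel pail, tall, with three ornaments. In the top view its folded grip runs from (229,211) to (255,244), and the hinges are at about (252,183) and (292,232).

```bash
cat >> h.py <<'E'
def q_of(th): # tool down, tool y at world angle th
    p=(th+np.pi/2)/2; return [np.cos(p),np.sin(p),0,0]
E
python3 - <<'E'
from h import *
np.set_printoptions(precision=3,suppress=True)
e1,r1=tri((256.5,205),(229.4,211)); e2,r2=tri((280.2,191),(255.4,243.8))
print('ends tri (crossed?)',e1,r1,e2,r2); e1,r1=tri((256.5,205),(255.4,243.8)); e2,r2=tri((280.2,191),(229.4,211)); print(e1,r1,e2,r2)
T1,T2=atz('top',(229.4,211),.155),atz('top',(255.4,243.8),.155);print(T1,T2,np.linalg.norm(T1-T2),(T1+T2)/2)
h1,h2=atz('top',(252,182.7),.108),atz('top',(292,232),.108);print('hinge',h1,h2,np.linalg.norm(h1-h2),(h1+h2)/2)
for d in(T2-T1,h2-h1): print('axis deg',np.degrees(np.arctan2(d[1],d[0])))
for th in(2.24,2.24-np.pi):
  for p in([.514,.055,.155],[.556,0,.193],[.533,-.311,.40],[.533,-.311,.253]):print(th,p,inverse_kinematics(p,q_of(th)))
f=lambda c,n,a,b:cv2.resize(cv2.imread(f'pics/{n}.png')[b:b+130,a:a+140],None,fx=2.8,fy=2.8,interpolation=cv2.INTER_CUBIC)
cv2.imwrite('pics/c1.png',np.hstack([f(0,'s0',220,285),f(0,'t0',340,170)]))
E
```

```text
ends tri (crossed?) [0.518 0.083 0.115] 0.06496868840362717 [0.512 0.023 0.197] 0.06472075932046728
[0.482 0.029 0.154] 0.0008804098950932511 [0.55  0.08  0.152] 0.0064487469938524266
[0.546 0.08  0.155] [0.481 0.029 0.155] 0.08268814338817762 [0.514 0.054 0.155]
hinge [0.611 0.038 0.108] [ 0.507 -0.045  0.108] 0.13329912622790957 [ 0.559 -0.004  0.108]
axis deg -141.6452481443778
axis deg -141.4381890755745
2.24 [0.514, 0.055, 0.155] [-0.618  0.205  0.481  1.99  -0.114  0.972  2.159]
2.24 [0.556, 0, 0.193] [-0.589  0.249  0.594  1.869 -0.158  1.07   2.307]
2.24 [0.533, -0.311, 0.4] [ 1.225  0.387 -1.035  1.378  0.331  1.559  2.46 ]
2.24 [0.533, -0.311, 0.253] [ 1.103  0.405 -0.821  1.602  0.306  1.269  2.471]
-0.9015926535897929 [0.514, 0.055, 0.155] [-0.84   0.234  0.738  1.998 -0.19   0.977 -0.911]
-0.9015926535897929 [0.556, 0, 0.193] [-0.765  0.286  0.811  1.876 -0.234  1.077 -0.764]
-0.9015926535897929 [0.533, -0.311, 0.4] [-0.489  0.653  1.553  1.457 -0.655  1.65   0.097]
-0.9015926535897929 [0.533, -0.311, 0.253] [-0.258  0.401  0.928  1.668 -0.336  1.243 -0.16 ]
```

View pics/c1.png

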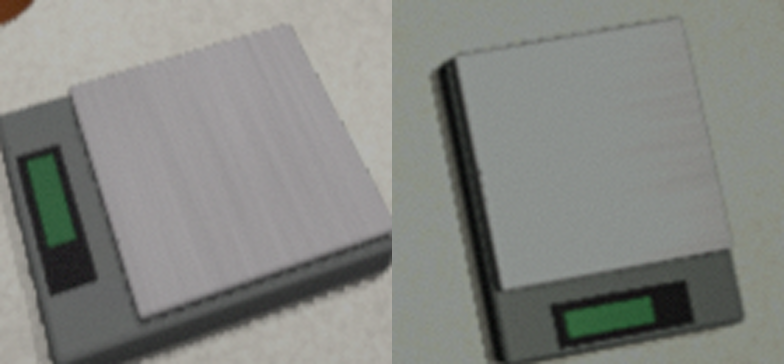

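In the crop the pan corners show cleanly in both views. I'll compute the pan centre from them, then straddle the grip.

```bash
python3 - <<'E'
from h import *
np.set_printoptions(precision=3,suppress=True)
tc=[(340+(x-392)/2.8,170+y/2.8) for x,y in((457,57),(683,17),(731,248),(500,290))]
sc=[(220+x/2.8,285+y/2.8) for x,y in((70,88),(290,25),(392,232),(143,318))]
a=np.array([atz('top',p,.06) for p in tc]);b=np.array([atz('side',p,.06) for p in sc])
print(a,a.mean(0));print(b,b.mean(0))
q=q_of(-.9)
p=read_eef_pos(); movel([p[0],p[1],.34],speed=.3)
move_ptp([.514,.054,.30],q)
move_gripper(.05,30)
movel([.514,.054,.158],speed=.12)
print(read_eef_pos(),read_ft_force(),read_finger_gap(),read_time_s(),read_qpos())
snap('side','s1');snap('top','t1')
f=lambda n,a,b:cv2.resize(cv2.imread(f'pics/{n}.png')[b:b+140,a:a+140],None,fx=2.8,fy=2.8,interpolation=cv2.INTER_CUBIC)
cv2.imwrite('pics/c2.png',np.hstack([f('s1',210,130),f('t1',180,150)]))
E
```

```text
[[ 0.602 -0.208  0.06 ]
 [ 0.633 -0.393  0.06 ]
 [ 0.448 -0.421  0.06 ]
 [ 0.418 -0.236  0.06 ]] [ 0.525 -0.314  0.06 ]
[[ 0.422 -0.24   0.06 ]
 [ 0.607 -0.21   0.06 ]
 [ 0.633 -0.396  0.06 ]
 [ 0.453 -0.425  0.06 ]] [ 0.529 -0.318  0.06 ]
[0.515 0.054 0.159] [ 0.549 -0.061  0.147] 0.04995662414332727 5.4417 [-0.81   0.223  0.703  1.994 -0.173  0.982 -0.922]
```

View pics/c2.png

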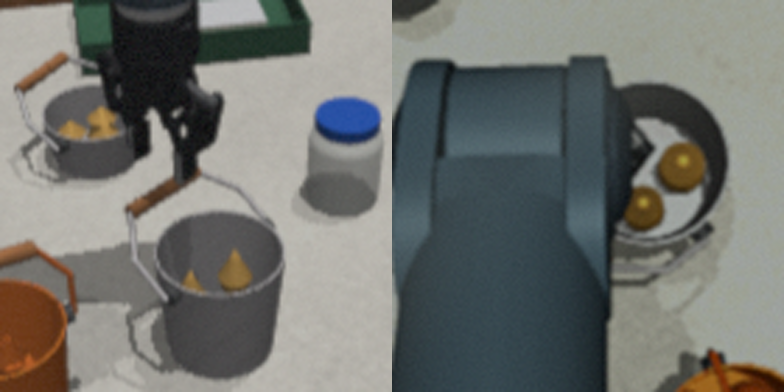

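The side crop shows the fingertips at about (185,178) and (140,155). That looks a bit higher than straddling the bar, so I'll check against projections.

```bash
python3 - <<'E'
from h import *
np.set_printoptions(precision=1,suppress=True)
u=np.array([np.cos(-.9),np.sin(-.9),0]);c=np.array([.515,.054,0])
for z in(.14,.15,.16,.17,.18):
  print(z,[(proj('side',c+k*u+[0,0,z])[0]-[210,130])*2.8 for k in(-.025,0,.025)])
snap('side','s2'); im=cv2.imread('pics/s2.png')[150:240,225:325]
cv2.imwrite('pics/c3.png',cv2.resize(im,None,fx=6,fy=6,interpolation=cv2.INTER_CUBIC))
E
```

```text
0.14 [array([143.4, 191. ]), array([161.9, 201.4]), array([180.9, 212.2])]
0.15 [array([142.9, 182.8]), array([161.5, 193.2]), array([180.6, 203.9])]
0.16 [array([142.4, 174.5]), array([161.1, 184.9]), array([180.3, 195.5])]
0.17 [array([141.8, 166.1]), array([160.6, 176.4]), array([180., 187.])]
0.18 [array([141.3, 157.6]), array([160.2, 167.9]), array([179.7, 178.4])]
```

View pics/c3.png

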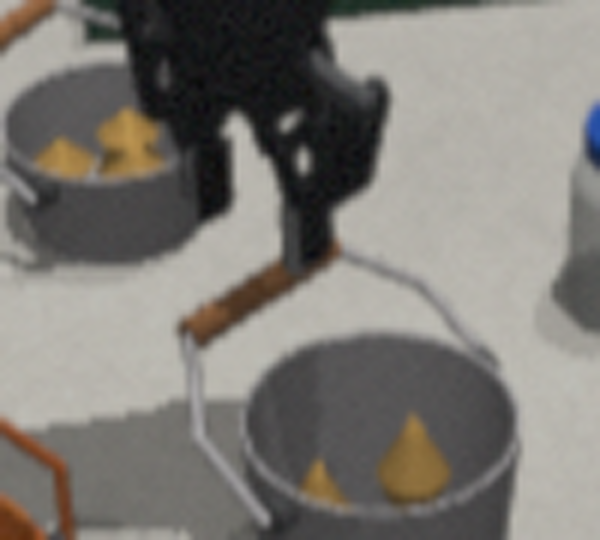

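```bash
python3 - <<'E'
from h import *
np.set_printoptions(precision=3,suppress=True)
print(read_eef_pos(),read_tcp_rot(),[proj('top',[.515,.054,z]) for z in(.16,.3,.45)])
movel([.514,.054,.143],speed=.08)
print(read_eef_pos(),read_ft_force(),read_time_s())
snap('side','s3');snap('top','t3')
f=lambda n,a,b:cv2.resize(cv2.imread(f'pics/{n}.png')[b:b+100,a:a+100],None,fx=4,fy=4,interpolation=cv2.INTER_CUBIC)
cv2.imwrite('pics/c4.png',np.hstack([f('s3',225,140),f('t3',200,160)]))
E
```

```text
[0.515 0.054 0.159] [ 0.944  0.329  0.001 -0.   ] [array([[242.394, 226.581]]), array([[236.696, 220.272]]), array([[227.379, 209.95 ]])]
[0.513 0.054 0.142] [-0.249 -0.137 -0.248] 5.9333
```

View pics/c4.png

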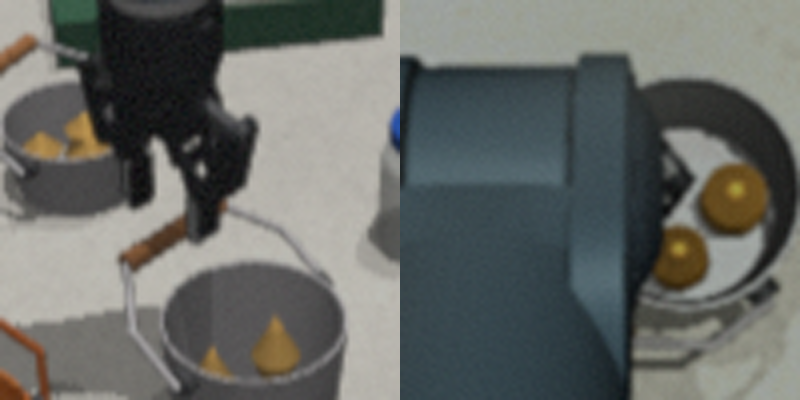

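The fingers straddle the bar laterally (tips at side ≈ (276,200) and (259,191), bar middle (268,198)), but the open tips sit high. I'll lower a bit more and close softly to feel the bar.

```bash
python3 - <<'E'
from h import *
np.set_printoptions(precision=3,suppress=True)
for z in(.137,.132):
    movel([.514,.054,z],speed=.05); print(read_eef_pos(),read_ft_force())
move_gripper(.026,20); print(read_finger_gap(),read_ft_force())
snap('side','s4')
move_gripper(.010,20); print(read_finger_gap(),read_ft_force(),read_ft_torque(),read_time_s())
snap('side','s5')
f=lambda n,a,b:cv2.resize(cv2.imread(f'pics/{n}.png')[b:b+100,a:a+100],None,fx=4,fy=4,interpolation=cv2.INTER_CUBIC)
cv2.imwrite('pics/c5.png',np.hstack([f('s4',225,140),f('s5',225,140)]))
E
```

```text
[0.514 0.054 0.137] [-0.424  0.248 -0.032]
[0.514 0.054 0.132] [ 0.056 -0.105  0.072]
0.02634557597509766 [ 0.032 -0.672 -0.287]
0.014859546201613411 [-2.277  0.68   1.243] [ 0.177  0.373 -0.032] 7.2
```

View pics/c5.png

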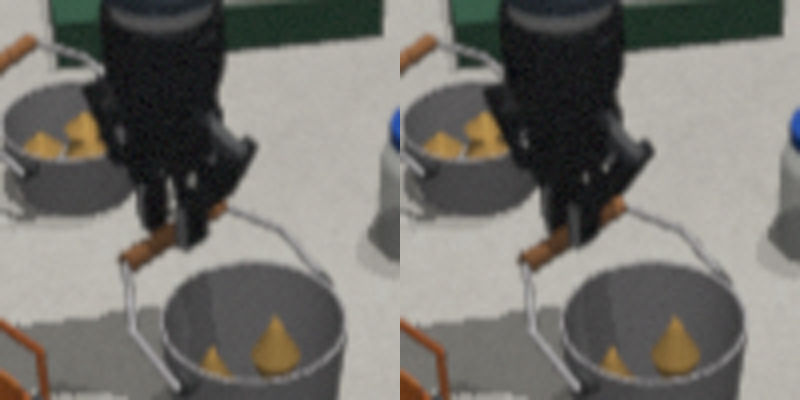

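The gap stops at 14.9 mm and the crop shows the bar between the pads, though near the tips. I'll go 7 mm deeper, re-check, then swing the handle up loosely caged.

```bash
python3 - <<'E'
from h import *
np.set_printoptions(precision=3,suppress=True)
move_gripper(.03,20)
movel([.514,.054,.125],speed=.05); print(read_eef_pos(),read_ft_force())
move_gripper(.010,20); print(read_finger_gap(),read_ft_force())
move_gripper(.024,20); print(read_finger_gap())
# arc, offset dz of TCP relative to bar
w=np.array([-.6225,.7826,0]); a0=np.arcsin(np.clip((np.array([.514,.054])-[.557,-.001])@w[:2]/.085,-1,1)); print('a0',a0)
C=np.array([.514,.054,0])-w*.085*np.sin(a0); dz=.125-.085*np.cos(a0)
for a in np.linspace(a0,-.04,9)[1:]:
    movel(C+w*.085*np.sin(a)+[0,0,dz+.085*np.cos(a)],speed=.08)
    f=np.array(read_ft_force()); print(round(a,2),read_eef_pos(),f)
    if np.linalg.norm(f)>8: print('STOP');break
snap('side','s6');snap('top','t6');print(read_time_s())
f=lambda n,a,b:cv2.resize(cv2.imread(f'pics/{n}.png')[b:b+130,a:a+130],None,fx=3,fy=3,interpolation=cv2.INTER_CUBIC)
cv2.imwrite('pics/c6.png',np.hstack([f('s6',225,140),f('t6',200,150)]))
E
```

```text
[0.513 0.054 0.124] [-0.192 -0.281 -0.056]
0.014865934369022615 [-2.325 -0.026 -0.76 ]
0.024274378502217215
a0 0.9636860119605911
0.84 [0.518 0.049 0.134] [-2.329  2.221  2.188]
0.71 [0.523 0.044 0.141] [-3.938  3.613  4.017]
0.59 [0.528 0.037 0.147] [-2.765  3.081  3.139]
0.46 [0.534 0.029 0.152] [-2.129  2.13   2.504]
0.34 [0.541 0.02  0.157] [-0.128 -0.584  0.245]
0.21 [0.547 0.012 0.16 ] [ 0.13  -0.897  0.523]
0.09 [0.553 0.004 0.161] [ 0.386 -0.351  0.1  ]
-0.04 [ 0.56  -0.004  0.161] [ 0.192 -0.21   1.007]
10.7333
```

View pics/c6.png

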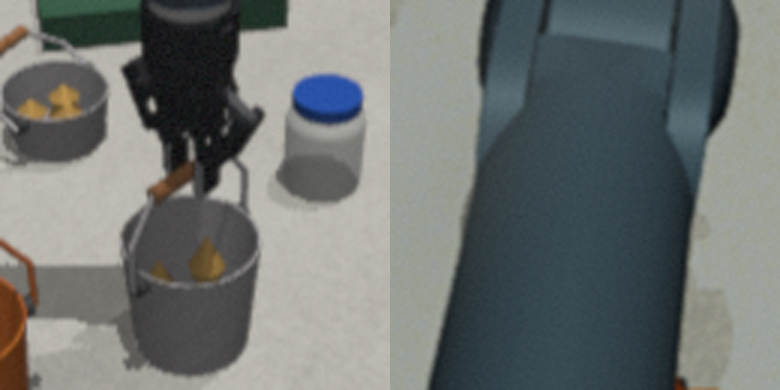

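The handle now stands up, with its bar between the pads (crop (150,190)–(200,165)) and the pail still upright. Next: grip firmly and lift.

```bash
python3 - <<'E'
from h import *
np.set_printoptions(precision=3,suppress=True)
w=np.array([-.6225,.7826,0]);p=np.array(read_eef_pos());
movel(p+w*.0034,speed=.05)
move_gripper(.005,80); print(read_finger_gap(),read_ft_force(),read_ft_torque())
p=np.array(read_eef_pos())
movel(p+[0,0,.012],speed=.04); print(read_ft_force(),read_ft_torque(),read_finger_gap())
movel(p+[0,0,.10],speed=.1); pause(.3);print(read_eef_pos(),read_ft_force(),read_ft_torque(),read_finger_gap(),read_time_s())
snap('side','s7');im=cv2.imread('pics/s7.png')[90:290,180:400]
cv2.imwrite('pics/c7.png',cv2.resize(im,None,fx=2.5,fy=2.5,interpolation=cv2.INTER_CUBIC))
E
```

```text
0.013127771422526536 [ 0.052 -0.125  1.533] [ 0.09   0.089 -0.054]
[ 0.588  1.077 -6.744] [ 0.085 -0.089  0.03 ] 0.012962855044237054
[ 0.557 -0.     0.261] [ 0.54  -0.162 -7.045] [-0.004  0.034  0.009] 0.013316015972320742 13.025
```

View pics/c7.png

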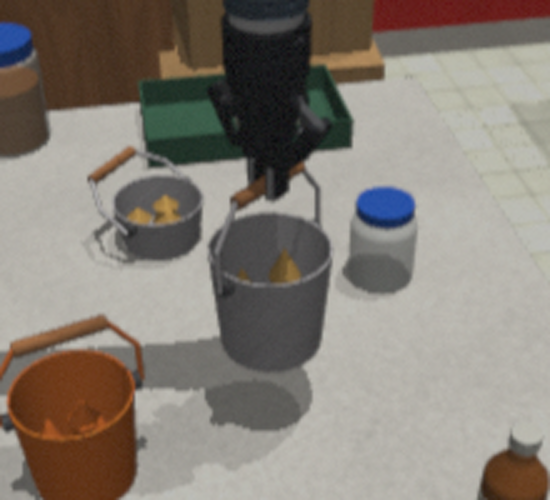

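The pail hangs upright with its shadow separated below it; Fz is −7.0 N. I'll carry it over the pan and look before lowering.

```bash
python3 - <<'E'
from h import *
np.set_printoptions(precision=3,suppress=True)
movel([.557,0,.275],speed=.1)
for i in range(1,5): movel(np.array([.557,0,.275])+np.array([-.029,-.316,0])*i/4,speed=.09)
pause(.5);movel([.528,-.316,.24],speed=.06)
print(read_eef_pos(),read_tcp_rot(),read_ft_force(),read_qpos(),read_finger_gap(),read_time_s())
snap('side','s8');snap('top','t8')
f=lambda n,a,b:cv2.resize(cv2.imread(f'pics/{n}.png')[b:b+180,a:a+190],None,fx=2.1,fy=2.1,interpolation=cv2.INTER_CUBIC)
cv2.imwrite('pics/c8.png',np.hstack([f('s8',215,220),f('t8',320,110)]))
for c in('side','top'): print(proj(c,[[.528,-.316,.078],[.528,-.316,.198]]))
E
```

```text
[ 0.528 -0.316  0.24 ] [0.944 0.329 0.    0.   ] [ 0.304 -0.174 -7.624] [-0.203  0.389  0.861  1.685 -0.312  1.212 -0.168] 0.013222339875782977 18.725
[[299.303 334.837]
 [300.049 298.105]]
[[415.498 222.28 ]
 [436.656 216.984]]
```

View pics/c8.png

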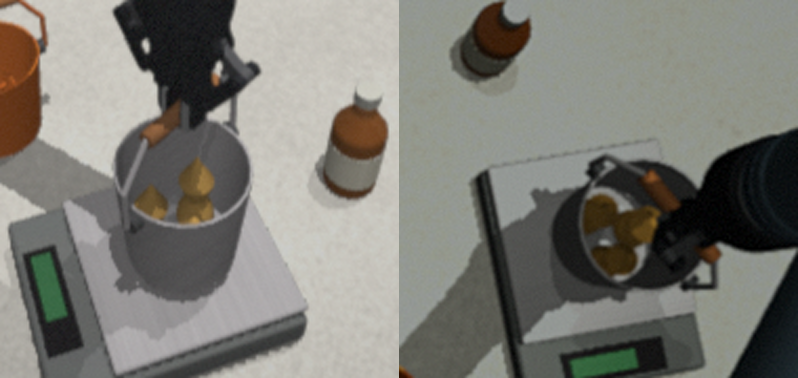

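```bash
python3 - <<'E'
from h import *
np.set_printoptions(precision=3,suppress=True)
print(tri((302.4,301.9),(429,216.7)))
for c in('side','top'):
  for X in((.528,-.316,.06),(.528,-.316,.08),(.528,-.316,.07)):pass
# outline overlay
ims=[]
for c,n,a,b in(('side','s8',215,220),('top','t8',320,110)):
    s=4;im=cv2.resize(cv2.imread(f'pics/{n}.png'),None,fx=s,fy=s,interpolation=cv2.INTER_CUBIC)
    t=np.linspace(0,2*np.pi,80)
    for r,z,col in((.062,.198,(0,255,0)),(.053,.078,(0,0,255))):
        P=proj(c,np.c_[.528+r*np.cos(t),-.316+r*np.sin(t),0*t+z])
        cv2.polylines(im,[((P+.5)*s).astype(int)],True,col,1)
    ims.append(im[(b+30)*s:(b+160)*s,(a+30)*s:(a+160)*s])
cv2.imwrite('pics/c9.png',cv2.resize(np.hstack(ims),(800,400),interpolation=cv2.INTER_AREA))
E
```

```text
(array([ 0.532, -0.309,  0.177]), np.float64(0.0034840433785787894))
```

View pics/c9.png

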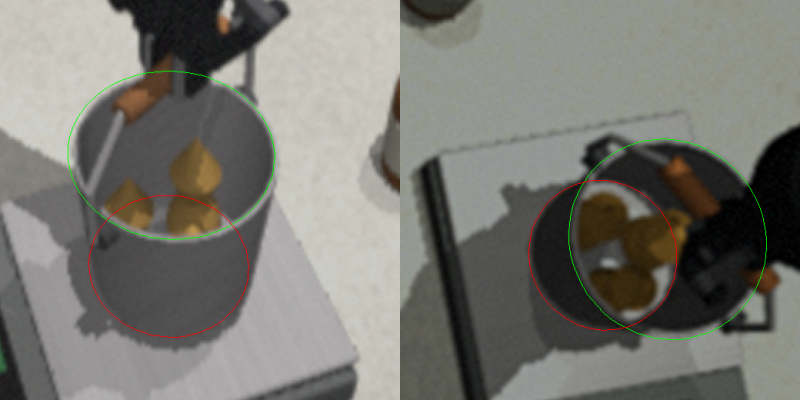

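The overlay matches the pail within about 5 mm. The foot is at roughly 0.07 m, slightly lower than the nominal 0.078. Now lowering under force feedback.

```bash
python3 - <<'E'
from h import *
np.set_printoptions(precision=3,suppress=True)
z=.24
while z>.205:
    z-=.002; movel([.526,-.316,z],speed=.02)
    f=np.array(read_ft_force()); print(round(z,3),f[2],end=' | ')
    if f[2]>-.6: break
print(read_eef_pos(),read_ft_force(),read_ft_torque(),read_time_s())
E
```

```text
0.238 -7.172875769949127 | 0.236 -6.799291034913721 | 0.234 -6.574749937409583 | 0.232 -7.033078204619808 | 0.23 -6.995029400348341 | 0.228 -7.340000505759903 | 0.226 -7.162141347590715 | 0.224 -6.367063803102702 | 0.222 -5.5188831468531525 | 0.22 -5.136447996952022 | 0.218 -0.5945659400888577 | [ 0.527 -0.317  0.219] [-0.657 -1.039 -0.595] [-0.399 -0.239 -0.002] 21.6167
```

Fully landed, with the pan carrying the weight. Now release, retreat straight up and check.

```bash
python3 - <<'E'
from h import *
np.set_printoptions(precision=3,suppress=True)
move_gripper(.026,20); print(read_finger_gap(),read_ft_force())
move_gripper(.05,20)
p=np.array(read_eef_pos()); movel(p+[0,0,.04],speed=.05); print(read_ft_force())
movel(p+[0,0,.16],speed=.15); print(read_ft_force())
move_ptp([.40,.20,.40],q_of(-.9)); pause(.5); print(read_ft_force(),read_time_s())
snap('side','s10');snap('top','t10')
ims=[]
for c,n,a,b in(('side','s10',215,220),('top','t10',340,110)):
    s=4;im=cv2.resize(cv2.imread(f'pics/{n}.png'),None,fx=s,fy=s,interpolation=cv2.INTER_CUBIC)
    t=np.linspace(0,2*np.pi,80)
    for r,z,col in((.062,.177,(0,255,0)),(.053,.057,(0,0,255))):
        P=proj(c,np.c_[.528+r*np.cos(t),-.316+r*np.sin(t),0*t+z])
        cv2.polylines(im,[((P+.5)*s).astype(int)],True,col,1)
    ims.append(im[b*s:(b+190)*s,a*s:(a+190)*s])
cv2.imwrite('pics/c10.png',cv2.resize(np.hstack(ims),(800,400),interpolation=cv2.INTER_AREA))
for c in('side','top'):
  for n in('short_pail','jar','bottle'): print(c,n,[(np.round(r['at']).tolist(),round(r['confidence'],2)) for r in tip_of(c,n)[:2]])
E
```

```text
0.02586356950162104 [-0.762  0.172  0.456]
[ 0.088 -0.329  0.852]
[0.272 0.277 0.064]
[ 0.347  0.161 -0.054] 26.5833
side short_pail [([242.0, 182.0], 0.69)]
side jar [([331.0, 200.0], 0.96)]
side bottle [([382.0, 304.0], 0.58)]
top short_pail [([121.0, 254.0], 0.61)]
top jar [([184.0, 138.0], 0.79)]
top bottle [([362.0, 136.0], 0.93)]
```

The picture limit is reached, so I'll check the final placement numerically.

```bash
python3 - <<'E'
from h import *
np.set_printoptions(precision=3,suppress=True)
for c in('side','top'):
  for n,z in(('tall_pail',.057),('tall_bail_grip',.25),('pan_top',.057)):
    print(c,n,[(np.round(r['at']).tolist(),round(r['confidence'],2),atz(c,r['at'],z)) for r in tip_of(c,n)[:3]])
# moved pixels vs the first picture, projected silhouette agreement
for c,a,b in(('side','s0','s10'),('top','t0','t10')):
    d=cv2.absdiff(cv2.imread(f'pics/{a}.png'),cv2.imread(f'pics/{b}.png')).max(2)>60
    m=np.zeros(d.shape,np.uint8);t=np.linspace(0,2*np.pi,60)
    pts=np.vstack([proj(c,np.c_[.528+r*np.cos(t),-.316+r*np.sin(t),0*t+z]) for r,z in((.062,.177),(.053,.057))])
    cv2.fillConvexPoly(m,cv2.convexHull(pts.astype(np.int32)),1)
    big=cv2.dilate(m,np.ones((41,41)))
    ys,xs=np.nonzero(d&(big>0)); ym,xm=np.nonzero(m)
    print(c,'diff box',np.percentile(xs,[2,98]),np.percentile(ys,[2,98]),'pred box',xm.min(),xm.max(),ym.min(),ym.max())
E
```

```text
side tall_pail [([213.0, 280.0], 0.95, array([ 0.355, -0.119,  0.057])), ([302.0, 341.0], 0.91, array([ 0.533, -0.319,  0.057]))]
side tall_bail_grip [([301.0, 280.0], 0.59, array([ 0.528, -0.318,  0.25 ]))]
side pan_top []
top tall_pail [([300.0, 303.0], 0.88, array([ 0.358, -0.064,  0.057])), ([414.0, 224.0], 0.78, array([ 0.527, -0.319,  0.057]))]
top tall_bail_grip [([446.0, 213.0], 0.97, array([ 0.53 , -0.313,  0.25 ])), ([308.0, 315.0], 0.86, array([ 0.356, -0.064,  0.25 ]))]
top pan_top []
side diff box [271. 328.] [261. 361.] pred box 267 332 279 364
top diff box [385. 462.] [191. 250.] pred box 388 463 186 250
```

The pail stands at about (0.530, −0.319) against a pan centre of about (0.527, −0.316). Its grip is directly above it, so it's upright. Handing in.

```bash
python3 -c "
from bench import *
sign_off(); print(read_time_s())"
```

```text
the job is handed in; nothing more can be done
the job is handed in; nothing more can be done
```

The tall steel pail is standing on the scale pan, and I handed the job in at about 27 s. I swung its folded handle up with the jaws loosely around the grip, then gripped it and lifted the pail (about 7 N). I carried it upright, lowered it in 2 mm steps until the pan took the weight, let go and moved the arm clear.

**Last checks:**
- **Position:** the pail is at about (0.530, −0.319) and the pan centre at about (0.527, −0.316), so it is within about 5 mm of the middle, with about 40 mm of pan to spare all round.
- **Upright:** the handle's grip is directly above the pail.
- **Clear of the robot:** the wrist force is about 0.4 N, so nothing is touching.
- **Bystanders:** the short pail, jar and bottle are within about 4 pixels of where they were at the start, which is within detector noise.

**Failed or disagreed:**
- The final picture could not be viewed because I had reached the 12-picture limit. The placement check is from detections and image differences only.
- The `pan_top` detector found nothing once the pail was on the pan, so I used the earlier corner measurement.
- The grip sat about 30 mm higher relative to the tool point than the stated gripper geometry suggests. I corrected for that by sight and touch.

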